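# Unclamp a lock cylinder and hold it level

## Task

Swing the clamp lever on the pinning block open, all the way round to its stop, then draw the long brass lock cylinder up out of the block, turn it from upright to level (lying on its side in the air) and hold it there still, 20 cm or more above the bench. Finish while still holding it in the gripper, with nothing else supporting it and the lever left open; leave the other things on the bench where they are.

Things in the scene. Friction and masses are not known exactly. Their poses are not given: they have to be found in the camera images.
- block: fixed dark steel pinning block, 45 mm tall, 130 mm along its x (from -40 to +90 mm) and 72 mm along its y; z up. The origin lies on the bench under the axis of its one round well (28 mm across, 38 mm deep, floor 7 mm above the bench). A round steel post on its top at x = +60 mm carries the clamp lever
- lever_pivot (a point): point on the vertical axis of the clamp lever: block frame x +60 mm, y 0, z 92 mm (mid-thickness of the lever's bar)
- lever_knob (a point): centre of the black upright knob at the free end of the clamp lever: a round stud 12 mm across and 28 mm tall (from 96 to 124 mm above the bench), 102 mm from the pivot. The lever's flat steel bar, 14 mm wide, is 8 mm thick (88 to 96 mm above the bench) and reaches 110 mm from the pivot
- clamp_lever (a joint): clamp lever angle about the upright pivot, rad. At 0 the lever lies along the block's -x, 3 mm above the cylinder's top, and bars its way; it grows anticlockwise seen from above (knob towards the block's -y) to the stop at 1.6, where it points along the block's -y. Starts between 0 and 0.18. Light friction (0.05 Nm), no spring: it stays where left
- cylinder: the long brass lock cylinder standing in the block's well: a round barrel 26 mm across and 70 mm long above an 8 mm long tail 14 mm across, 78 mm in all; about 0.22 kg. Its origin is the centre of the tail's end (the lower end at the start), z along its axis towards the keyway face. At the start its top is 85 mm above the bench and 40 mm of it stands out of the block; 1 mm gap all round
- cylinder_mid (a point): middle of the long cylinder, on its axis, 39 mm from either end
- cylinder_top (a point): centre of the long cylinder's keyway face, the end that stands out of the block
- spare_cylinder: spare brass lock cylinder, shorter (26 mm across, 36 mm tall), standing on the bench near the block; origin under its centre. Leave it alone
- pin_tin: round flat tin of pins, 62 mm across, 22 mm tall; origin under its centre. Leave it alone
- padlock: black cast padlock lying flat, body 50 x 54 x 24 mm, steel shackle towards its +x reaching 59 mm from the origin; origin under the body's centre. Leave it alone
- tension_wrench: flat L-shaped steel tension wrench lying flat, 115 mm long along its x, 4 mm thick; origin under the middle of its shaft. Leave it alone
- screwdriver: screwdriver lying flat along its x, about 200 mm long and under 40 mm tall. Leave it alone
- key_blank: brass key blank lying flat, 63 mm long along its x, 4 mm thick; origin under its middle. Leave it alone
There are look-alikes about, which are no part of the job. What is shaped like the block but purple is not meant. There is more than one size of the cylinder; the job needs the smaller.

How it is judged:
By the outcome, as a careful person would: the job done as asked, in the order asked, and still so for the second after the job is handed in, while the arm keeps its last pose, push and grip.
It also fails if it takes over 51 s, if anything falls off the work surface, if the arm or the gripper's body presses on something with over 40 N, if the wrist force passes 120 N, or if a joint passes its speed limit or range.

## Robot

A 6-joint arm with a two-finger parallel gripper is mounted at the origin on the work surface. World frame = base frame: x ahead of the robot, y to its left, z up, the work surface at z = 0. Lengths are in mm, angles in rad, forces in N, time in s.
With the tool pointing down it reaches from about 275 to 1000 mm from the base axis. Payload 8.4 kg.
Tool frame: the origin (TCP) lies between the finger pads; the fingertips stand r.finger_overhang ahead of it and the grasp point (between the pads) is the TCP (r.finger_overhang is the distance from the TCP to the fingertips, in mm); z points along the fingers, y is the line along which they close (so a half turn about z gives the same grasp; the last joint's range is limited). The gripper opens to 85 mm and grips with 20 to 120 N. Pads are 22 mm wide; open, the fingers measure 114 mm over their backs; the gripper's body (76 mm by 85 mm) begins 54 mm behind the grasp point. The pads swing forward as they close: fully open they stand 13 mm farther back than shut.
Start: joints at [1.204, 0.353, 1.633, -0, 1.155, -0.002], TCP at [222.975, 583.875, 250.281] pointing down, gripper open.
Joint ranges: [-2.63, 2.63], [-0.92, 2.1], [0.06, 2.66], [-1.3, 4.44], [0, 2.69], [-3.02, 3.02]. Speed limits (rad/s): [2.22, 2.22, 2.79, 3.14, 3.14, 3.14].

## Interface

Orientations are given as [roll, pitch, yaw] about the fixed x, y, z axes, in that order (R = Rz(yaw) Ry(pitch) Rx(roll)).
In Python, from rig import r, cams, sign_off gives the robot as it stands.
- The arm moves only by the shell command python3 -m crank 'ROWS' [FORCE]. ROWS is JSON, a list of rows, each a list of 7 numbers: the shift along the tool's x, y, z in m, then the turn, a rotation vector about the tool's x, y, z in rad, then the closure, from 0 (fully open) to 1 (shut). In form: [[dx, dy, dz, ax, ay, az, gripper], ...]. A call has 1 to 5 rows; each row is the pose to reach, as a shift and turn from the pose commanded when the call began, along the tool's axes at that moment; what a row does not reach only later rows make up. A row lasts 1/10 s, in which the tool goes at most 50 mm and 8.59 degrees, less where a joint would pass 70% of its speed; a pose out of reach is approached as far as the arm can. A call with a gripper value outside its range is refused whole. The fingers move at their own pace and stop on an object; FORCE is the grip in N (left out, the last holds). Time passes only in rows, so rows that repeat a pose let the fingers close. It gives the time, the measured TCP pose, the force, the opening and the grip force at its end, in the units of the state.
- r.sense(): the state, without advancing time (a new reading comes with each control period).
- cams.grab_frame(name): name is "scene" or "side" or "wrist"; returns a dict with "image" (420x560x3 uint8, red, green, blue), "fx", "fy", "cx", "cy" (pixels), "position" and "orientation" of the camera in the world. Camera axes: x right, y down, z forward; pixel columns grow to the right and rows downward; lengths in mm; the calibration is good to about 2 mm. A picture is of the moment at which its call begins. There is no depth.
- sign_off(): hands the job in; it is judged then, once.
The state is a dict: "clock": time; "qpos": joint angles; "qvel": joint speeds; "joint_efforts": joint torques, N m; "eef_pos": TCP position; "tcp_rot": TCP orientation; "contact_force": force on the tool from outside, world axes, zero at the start; "wrist_torque": the same for the moment, N m; "opening": opening from 0.0 (shut) to 1.0 (fully open); "grasp_force": force on a finger pad.
Only numpy, scipy, OpenCV 4.12 (cv2) and the standard library are available. Lean on these libraries where they do the work, as an engineer would, in place of code of your own. Each camera call takes 0.05 s, during which the arm holds its last target. There are 200 camera calls.

## Working session

There is one attempt and no reset: what is moved stays moved. The work goes in short steps, Python scripts to look and compute and a shell command to move; the robot and the scene stay as the last step left them, time stands still between calls to the robot, and variables do not carry over. Pictures are saved under pics/ and viewed, at most 10 in all, crops included, and the job is handed in when it is done.

```bash
ls; mkdir -p pics; python3 - <<'E'
from rig import r,cams
import cv2,json,pickle
F={}
for n in ("scene","side"):
    f=cams.grab_frame(n); F[n]=f
    cv2.imwrite(f"pics/{n}0.png",f["image"][:,:,::-1])
    print(n,{k:f[k] for k in f if k!="image"})
pickle.dump(F,open("f0.pkl","wb"))
print(r.sense(), r.finger_overhang)
E
```

```text
pics
scene {'fx': 488.5595188755048, 'fy': 488.5595188755048, 'cx': 278.69110865052517, 'cy': 215.70580019721328, 'position': array([872.65994425, 470.2192292 , 853.87589946]), 'orientation': array([-2.53701544, -0.00811672,  2.46442676])}
side {'fx': 426.43304214271063, 'fy': 426.43304214271063, 'cx': 278.74343100024583, 'cy': 209.23086796807766, 'position': array([464.88824003, 590.09644456, 732.7022278 ]), 'orientation': array([-2.43511048,  0.01298743, -3.05856685])}
{'clock': 0.1, 'qpos': array([ 1.20358616e+00,  3.53596759e-01,  1.63405378e+00, -9.10405939e-06,
        1.15520628e+00, -2.40915297e-03]), 'qvel': array([ 1.36094545e-04, -1.55679346e-03, -1.84528647e-03,  2.79415457e-04,
       -4.79662767e-05, -3.77443144e-04]), 'joint_efforts': array([-1.32331556e-03, -6.06360340e+01, -3.42819178e+01, -1.36175095e-04,
        3.92015238e-03, -4.66877992e-06]), 'eef_pos': array([222.84025397, 583.49245771, 249.62814176]), 'tcp_rot': array([-3.14032848e+00,  5.27887432e-06,  2.77679533e+00]), 'contact_force': array([-1.12566511,  0.33518754, -0.2145007 ]), 'wrist_torque': array([-0.0253198 , -0.01361776, -0.00837717]), 'grasp_force': 0.0, 'opening': 0.9970014720091693} 19.0
```

View pics/scene0.png

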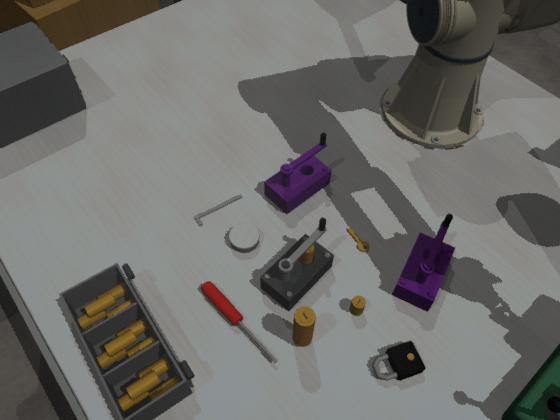

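View pics/side0.png

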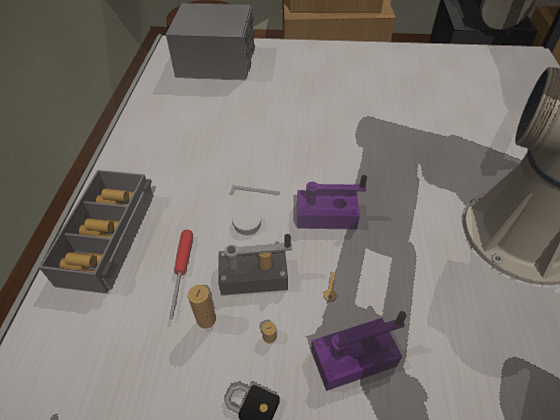

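Scene view: there are three block-shaped things, purple at (298,180), purple at (424,268) and dark steel at (297,270). The dark one is meant. The cylinders are a small one in the dark block's well at (309,253), a large free-standing one at (304,327), which is the bigger look-alike, a spare at (357,305), and others in the tray. The one in the well fits. I'll confirm with an enlarged crop.

```bash
python3 - <<'E'
import cv2,pickle,numpy as np
F=pickle.load(open("f0.pkl","rb"))
a=F["scene"]["image"][205:315,250:350,::-1]; b=F["side"]["image"][220:330,200:300,::-1]
cv2.imwrite("pics/crop1.png",cv2.resize(np.hstack([a,b]),(800,440),interpolation=cv2.INTER_CUBIC))
E
```

```text
(no output)
```

View pics/crop1.png

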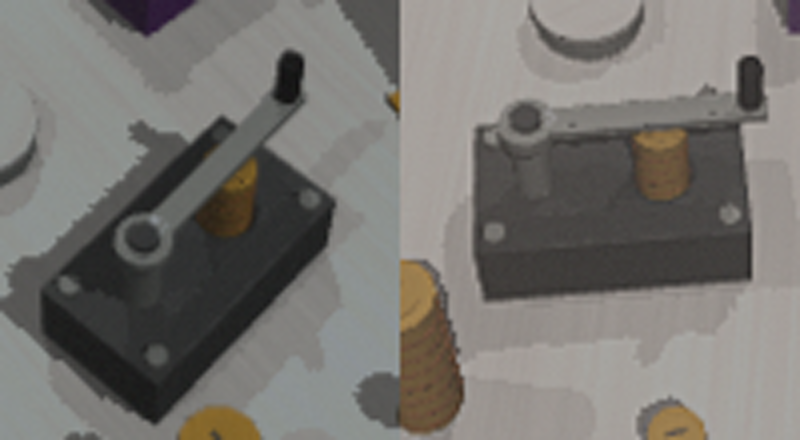

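Both crops show the dark block with a barrel about 40 mm proud under the lever, with the knob at scene (322.5,224). It is the dark one and the smaller cylinder, as the task asks. Next I'll fit the block's pose and the lever angle.

```bash
cat > h.py <<'E'
import numpy as np,pickle,cv2
from scipy.optimize import least_squares
from scipy.spatial.transform import Rotation as R
def proj(f,P):
    p=R.from_euler('xyz',f["orientation"]).inv().apply(np.atleast_2d(P)-f["position"])
    return p[:,:2]/p[:,2:]*[f["fx"],f["fy"]]+[f["cx"],f["cy"]]
def tool(): # current tool pose
    from rig import r
    s=r.sense(); return s["eef_pos"],R.from_euler('xyz',s["tcp_rot"]),s
def knob(th,z=110,rad=102): return [60-rad*np.cos(th),-rad*np.sin(th),z]
E
python3 - <<'E'
from h import *
F=pickle.load(open("f0.pkl","rb"))
obs={"scene":[((90,-36,45),(260.5,277.5)),((90,36,45),(289.5,302)),((-40,36,45),(333.75,255.75)),((-40,-36,45),(306.25,234.5)),((90,36,0),(289.5,310.5)),((90,-36,0),(261.3,286.3)),((-40,36,0),(332.5,263.8)),("k",124,(322.75,219.3)),("k",96,(322.2,228.8))],
"side":[((90,36,45),(219.5,278.75)),((-40,36,45),(287.5,282)),((90,36,0),(221.3,294.5)),((-40,36,0),(287.5,290)),((90,-36,45),(218.75,251.25)),("k",124,(287.3,235.5)),("k",96,(287.3,246.3))]}
def res(p,full=False):
    Rz=R.from_euler('z',p[2]);out=[]
    for n in obs:
        for o in obs[n]:
            P=knob(p[3],o[1]) if o[0]=="k" else o[0]
            out.append(proj(F[n],Rz.apply(P)+[p[0],p[1],0])[0]-o[-1])
    return np.array(out) if full else np.ravel(out)
best=min((least_squares(res,[400,300,y,.1],loss='soft_l1') for y in np.arange(0,6.3,.8)),key=lambda s:s.cost)
p=best.x;print(p,best.cost);print(res(p,True).round(1).tolist())
Rz=R.from_euler('z',p[2]);o=np.array([p[0],p[1],0])
print("knob",Rz.apply(knob(p[3]))+o,"open knob",Rz.apply(knob(1.6))+o,"pivot",Rz.apply([60,0,92])+o)
# other bodies roughly (bench level)
for nm,uv,z in(("tin",(244,237),22),("bigcyl",(305,315),100),("spare",(358,300),36),("purpleknob",(323,139),124),("purplepost",(286,170),96),("wrench",(220,208),2),("driver",(212,290),30)):
    f=F["scene"];d=R.from_euler('xyz',f["orientation"]).apply([(uv[0]-f["cx"])/f["fx"],(uv[1]-f["cy"])/f["fy"],1])
    print(nm,(f["position"]+d*(z-f["position"][2])/d[2]).round())
E
```

```text
[5.35613581e+02 1.46127370e+02 1.48572904e-01 3.70739454e+02] 16.44064742360287
[[-0.4, -1.1], [-0.5, -1.2], [0.8, -1.0], [-0.2, -1.4], [-1.1, 0.5], [-0.7, 1.0], [-0.3, 2.4], [0.0, 0.0], [-0.6, -1.0], [-1.4, 5.3], [0.7, -2.5], [-0.4, 1.6], [0.6, 1.7], [0.3, 0.7], [0.4, 1.6], [0.3, -0.0]]
knob [494.60224396 136.73852101 110.        ] open knob [612.9904275   54.61657438 110.        ] pivot [594.95258102 155.00898492  92.        ]
tin [594.  24.  22.]
bigcyl [632. 250. 100.]
spare [517. 269.  36.]
purpleknob [362. -11. 124.]
purplepost [458. -12.  96.]
wrench [584. -78.   2.]
driver [712.  84.  30.]
```

```bash
cat >> h.py <<'E'
BX,BY,BYAW=535.61,146.13,.1486
def bw(P): return R.from_euler('z',BYAW).apply(P)+[BX,BY,0]
def delta(pos,yaw,pitch_out=0.):
    p,Rt,s=tool(); T=R.from_euler('xyz',[np.pi,0,yaw])*R.from_rotvec([0,pitch_out,0])
    return (Rt.inv().apply(np.array(pos)-p)/1000).round(4).tolist(),(Rt.inv()*T).as_rotvec().round(3).tolist()
E
python3 - <<'E'
from h import *
print(delta(bw(knob(.03,230)),BYAW+.03))
E
```

```text
([-0.4132, -0.3202, 0.02], [-0.0, 0.002, 2.598])
```

```bash
python3 -m crank '[[-0.037,-0.029,0,0,0,0.14,0.72],[-0.075,-0.058,0,0,0,0.28,0.72],[-0.113,-0.087,0,0,0,0.42,0.72],[-0.150,-0.116,0,0,0,0.56,0.72],[-0.188,-0.145,0,0,0,0.70,0.72]]'; python3 -c "
from h import *
print(delta(bw(knob(.03,230)),BYAW+.03))"
```

```text
clock: 0.6
eef_pos: [347.3, 379.6, 250.1]
tcp_rot: [-3.141, 0.0, 2.071]
contact_force: [1.5, 0.4, -0.9]
opening: 0.284
grasp_force: 0.0
([-0.2836, 0.0127, 0.0201], [-0.0, 0.0, 1.893])
```

```bash
python3 -m crank '[[-0.04,0.002,0.004,0,0,0.14,0.72],[-0.08,0.004,0.008,0,0,0.28,0.72],[-0.12,0.006,0.012,0,0,0.42,0.72],[-0.16,0.008,0.016,0,0,0.56,0.72],[-0.2,0.009,0.02,0,0,0.70,0.72]]'; python3 -c "
from h import *
print(delta(bw(knob(.03,230)),BYAW+.03))"
```

```text
clock: 1.1
eef_pos: [452.2, 209.2, 230.0]
tcp_rot: [-3.141, 0.0, 1.371]
contact_force: [1.2, 0.0, 0.8]
opening: 0.278
grasp_force: 0.0
([-0.0625, 0.0559, 0.0], [-0.0, 0.0, 1.192])
```

```bash
python3 -m crank '[[0,0,0,0,0,0.14,0.72],[0,0,0,0,0,0.28,0.72],[0,0,0,0,0,0.42,0.72],[0,0,0,0,0,0.56,0.72],[0,0,0,0,0,0.70,0.72]]'; python3 -c "
from h import *
print(delta(bw(knob(.03,180)),BYAW+.03))"
```

```text
clock: 1.6
eef_pos: [451.5, 210.6, 230.0]
tcp_rot: [-3.141, 0.001, 0.671]
contact_force: [0.1, -0.5, 0.2]
opening: 0.285
grasp_force: 0.0
([-0.012, 0.0845, 0.05], [-0.0, 0.001, 0.492])
```

```bash
python3 -m crank '[[-0.003,0.021,0.01,0,0,0.13,0.72],[-0.006,0.042,0.02,0,0,0.26,0.72],[-0.009,0.063,0.03,0,0,0.39,0.72],[-0.012,0.0845,0.05,0,0,0.49,0.72],[-0.012,0.0845,0.05,0,0,0.492,0.72]]'; python3 - <<'E'
from h import *
from rig import cams
F={}
for n in ("scene","side","wrist"):
    F[n]=cams.grab_frame(n)
pickle.dump(F,open("f1.pkl","wb"))
print(delta(bw(knob(.03,117)),BYAW+.03))
a=F["scene"]["image"][180:320,240:380,::-1];c=F["wrist"]["image"][:,:,::-1]
cv2.imwrite("pics/k1.png",np.hstack([cv2.resize(a,(420,420)),cv2.resize(c,(380,420))]))
print(proj(F["wrist"],[bw(knob(.03,124)),bw([0,0,85])]))
E
```

```text
clock: 2.1
eef_pos: [494.6, 135.4, 178.1]
tcp_rot: [3.141, 0.004, 0.181]
contact_force: [0.4, -0.7, 1.3]
opening: 0.278
grasp_force: 0.0
([-0.0006, 0.0007, 0.0635], [-0.0, 0.0, 0.008])
[[280.77973279 247.79588645]
 [278.31935242 161.16850923]]
```

View pics/k1.png

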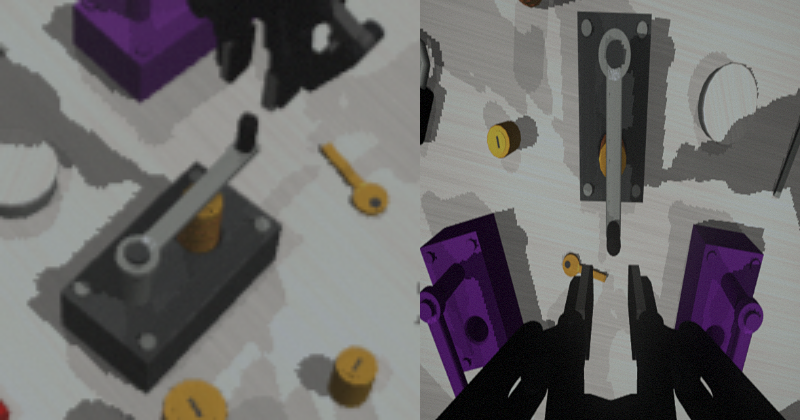

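Wrist view: the knob is at about (614,238) in the display, with the fingertips at x 585 and 634, so it lies about 2-3 mm towards tool +y. I'll correct for that and lower the fingers to straddle the knob.

```bash
python3 -m crank '[[0,0.003,0.02,0,0,0,0.68],[0,0.003,0.035,0,0,0,0.68],[0,0.003,0.05,0,0,0,0.68],[0,0.003,0.061,0,0,0,0.68],[0,0.003,0.061,0,0,0,0.68]]'; python3 - <<'E'
from h import *
p,Rt,s=tool()
from rig import cams
F=cams.grab_frame("wrist");G=cams.grab_frame("side")
cv2.imwrite("pics/k2.png",np.hstack([F["image"][150:400,180:380,::-1],G["image"][180:430,180:380,::-1]]).repeat(2,0).repeat(2,1))
# arc deltas in tool frame, from current angle
piv=bw([60,0,0]);piv[2]=p[2]
for a in np.arange(.14,.71,.14):
    q=piv+R.from_euler('z',a).apply(p-piv); print(round(a,2),(Rt.inv().apply(q-p)/1000).round(4))
v=R.from_euler('z',-BYAW).apply(p-piv);print("theta",np.arctan2(-v[1],-v[0]),"rad",np.hypot(*v[:2]),s["contact_force"])
E
```

```text
clock: 2.75
eef_pos: [495.0, 134.9, 118.6]
tcp_rot: [3.142, 0.002, 0.186]
contact_force: [-0.5, -0.3, 1.5]
opening: 0.323
grasp_force: 0.0Traceback (most recent call last):
  File "<stdin>", line 5, in <module>
    return _nx.concatenate(arrs, 1, dtype=dtype, casting=casting)
           ~~~~~~~~~~~~~~~^^^^^^^^^^^^^^^^^^^^^^^^^^^^^^^^^^^^^^^
ValueError: all the input array dimensions except for the concatenation axis must match exactly, but along dimension 0, the array at index 0 has size 250 and the array at index 1 has size 240
```

```bash
python3 - <<'E'
from h import *
from rig import cams
F=cams.grab_frame("wrist");G=cams.grab_frame("side")
cv2.imwrite("pics/k2.png",np.hstack([F["image"][170:400,180:380,::-1],G["image"][180:410,180:380,::-1]]).repeat(2,0).repeat(2,1))
p,Rt,s=tool()
piv=bw([60,0,0]);piv[2]=p[2]
for a in np.arange(.14,.71,.14):
    q=piv+R.from_euler('z',a).apply(p-piv); print(round(a,2),(Rt.inv().apply(q-p)/1000).round(4))
v=R.from_euler('z',-BYAW).apply(p-piv);print("theta",np.arctan2(-v[1],-v[0]),"rad",np.hypot(*v[:2]),p,s["contact_force"])
E
```

```text
0.14 [ 0.0012  0.014  -0.    ]
0.28 [0.0044 0.0278 0.    ]
0.42 [0.0095 0.0409 0.    ]
0.56 [0.0163 0.0532 0.    ]
0.7 [0.0248 0.0645 0.    ]
theta 0.05390190241812102 rad 100.69843731929957 [496.30794759 134.76067845 120.11919053] [ 0.28860227 -0.08591223 -0.11374958]
```

View pics/k2.png

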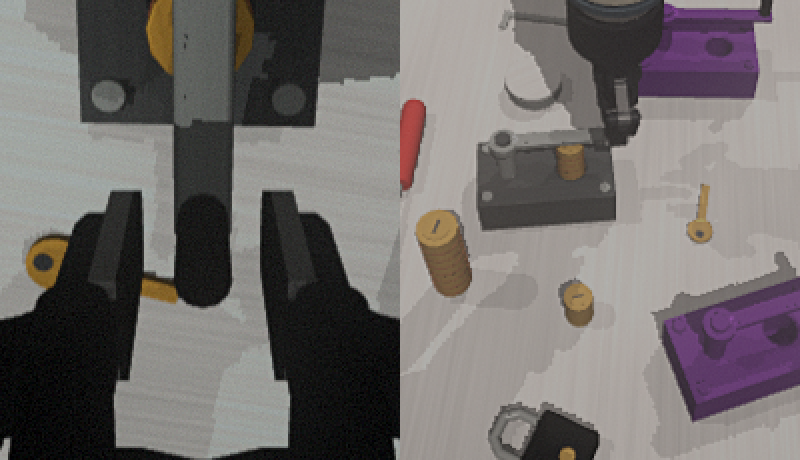

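Knob is centred between the fingers (x 203 between 142 and 262 in the crop). I'll sweep it round the arc.

```bash
python3 -m crank '[[0.001,0.014,0.002,0,0,-0.14,0.68],[0.0044,0.028,0.003,0,0,-0.28,0.68],[0.0095,0.041,0.003,0,0,-0.42,0.68],[0.0163,0.053,0.003,0,0,-0.56,0.68],[0.0248,0.0645,0.003,0,0,-0.70,0.68]]'; cat > arc.py <<'E'
from h import *
p,Rt,s=tool()
piv=bw([60,0,0]);piv[2]=p[2]
v=R.from_euler('z',-BYAW).apply(p-piv);th=np.arctan2(-v[1],-v[0]);yaw=s["tcp_rot"][2]
print("theta",th,"yawtheta",yaw-BYAW,"rad",np.hypot(*v[:2]),s["contact_force"])
for k in range(1,6):
    a=th+.14*k; q=bw(knob(a,117,102)); print(round(a,2),*delta(q,BYAW+a))
E
python3 arc.py
```

```text
clock: 3.45
eef_pos: [532.2, 75.1, 117.0]
tcp_rot: [3.142, -0.0, 0.891]
contact_force: [-0.5, 0.5, -0.2]
opening: 0.321
grasp_force: 0.4
theta 0.7564602504892451 yawtheta 0.7419824029667748 rad 101.54923297603196 [-0.50160201  0.53559679 -0.20996808]
0.9 [0.0008, 0.0142, -0.0] [0.0, -0.0, -0.154]
1.04 [0.0039, 0.0281, -0.0] [0.0, -0.0, -0.294]
1.18 [0.009, 0.0415, -0.0] [0.0, -0.0, -0.434]
1.32 [0.0159, 0.054, -0.0] [0.0, -0.0, -0.574]
1.46 [0.0245, 0.0654, -0.0] [0.0, -0.0, -0.714]
```

```bash
python3 -m crank '[[0.0008,0.0142,0,0,0,-0.14,0.68],[0.004,0.028,0,0,0,-0.28,0.68],[0.009,0.0415,0,0,0,-0.42,0.68],[0.016,0.054,0,0,0,-0.56,0.68],[0.0245,0.0654,0,0,0,-0.70,0.68]]'; python3 arc.py
```

```text
clock: 3.95
eef_pos: [598.7, 52.7, 117.0]
tcp_rot: [3.141, 0.0, 1.59]
contact_force: [-0.1, 1.0, -0.4]
opening: 0.319
grasp_force: 0.4
theta 1.4591018059650578 yawtheta 1.4417471526120549 rad 102.36089923273487 [-0.14552074  1.02889531 -0.43770857]
1.6 [0.0016, 0.0142, 0.0] [0.0, 0.0, -0.157]
1.74 [0.0048, 0.0281, 0.0] [0.0, 0.0, -0.297]
1.88 [0.0099, 0.0414, 0.0] [0.0, 0.0, -0.437]
2.02 [0.0169, 0.0539, 0.0] [0.0, 0.0, -0.577]
2.16 [0.0255, 0.0653, 0.0] [0.0, 0.0, -0.717]
```

```bash
python3 -m crank '[[0.0012,0.010,0,0,0,-0.10,0.68],[0.002,0.016,0,0,0,-0.15,0.68],[0.003,0.020,0,0,0,-0.18,0.68],[0.003,0.020,0,0,0,-0.18,0.68]]'; python3 arc.py|head -1;  python3 -m crank '[[0,0.001,0,0,0,0,0.68],[0,0.002,0,0,0,0,0.68],[0,0.002,0,0,0,0,0.68]]'; python3 arc.py|head -1
```

```text
clock: 4.35
eef_pos: [618.7, 56.5, 116.8]
tcp_rot: [3.141, 0.0, 1.765]
contact_force: [-0.3, -0.6, 0.2]
opening: 0.32
grasp_force: 0.0
theta 1.6590327486093157 yawtheta 1.6162822335220404 rad 101.30820003537373 [-0.33821618 -0.63851526  0.16284909]
clock: 4.65
eef_pos: [620.0, 56.8, 116.4]
tcp_rot: [3.142, 0.0, 1.764]
contact_force: [-0.2, 0.1, -0.1]
opening: 0.323
grasp_force: 0.0
theta 1.6720068565162904 yawtheta 1.6157712628640168 rad 101.3326927149474 [-0.20656269  0.13007419 -0.10269047]
```

```bash
for i in 1 2; do python3 -m crank '[[0,0.001,0,0,0,0,0.68],[0,0.002,0,0,0,0,0.68],[0,0.002,0,0,0,0,0.68]]'|grep -E 'eef|cont|grasp'; python3 arc.py|head -1;done
```

```text
eef_pos: [622.2, 57.2, 116.3]
contact_force: [0.3, -0.3, -0.8]
grasp_force: 0.0
theta 1.6934613609964324 yawtheta 1.6161186717963443 rad 101.53992757657636 [ 0.31982094 -0.27564496 -0.83792147]
eef_pos: [623.1, 57.3, 116.1]
contact_force: [-3.8, -1.0, 4.4]
grasp_force: 2.5
theta 1.7025358441041296 yawtheta 1.6161750106172263 rad 101.63621804876124 [-3.803055   -1.01243428  4.41238612]
```

```bash
python3 -m crank '[[0,0.001,0,0,0,0,0.68],[0,0.002,0,0,0,0,0.68]]'|grep -E 'eef|cont|grasp'; python3 -m crank '[[0,-0.005,0,0,0,0,0.68],[0,-0.0075,0,0,0,0,0.68],[0,-0.0075,-0.02,0,0,0,0.68],[0,-0.0075,-0.06,0,0,0,0.68],[0,-0.0075,-0.1,0,0,0,0.68]]'; python3 -c "
from h import *
print(delta(bw([0,0,215]),BYAW))"
```

```text
eef_pos: [623.4, 57.4, 115.9]
contact_force: [-12.8, -3.9, 8.8]
grasp_force: 6.5
clock: 5.95
eef_pos: [618.5, 56.6, 216.9]
tcp_rot: [-3.141, -0.0, 1.765]
contact_force: [0.7, 0.3, -0.6]
opening: 0.317
grasp_force: 0.0
([0.1039, -0.064, 0.002], [-0.001, 0.0, 1.616])
```

Firm stop felt (about 13 N). Now I'll move above the cylinder with the fingers opening.

```bash
python3 -m crank '[[0.02,-0.012,0,0,0,0.14,0.2],[0.04,-0.024,0,0,0,0.28,0.2],[0.06,-0.036,0,0,0,0.42,0.2],[0.08,-0.05,0,0,0,0.56,0.2],[0.104,-0.064,0,0,0,0.70,0.2]]' >/dev/null;  python3 -m crank '[[0,0,0,0,0,0.14,0.2],[0,0,0,0,0,0.28,0.2],[0,0,0,0,0,0.42,0.2],[0,0,0,0,0,0.56,0.2],[0,0,0,0,0,0.70,0.2]]' >/dev/null; python3 -m crank '[[0,0,0,0,0,0.14,0.2],[0,0,0,0,0,0.216,0.2],[0,0,0,0,0,0.216,0.2]]'; python3 - <<'E'
from h import *
from rig import cams
F={n:cams.grab_frame(n) for n in("wrist","scene","side")}
pickle.dump(F,open("f2.pkl","wb"))
a=F["scene"]["image"][180:320,240:380,::-1]
cv2.imwrite("pics/c1.png",np.hstack([cv2.resize(a,(300,300)),cv2.resize(F["wrist"]["image"][:,:,::-1],(400,300))]))
print(delta(bw([0,0,70]),BYAW))
print(proj(F["wrist"],[bw([0,0,85]),bw([0,0,45]),bw(knob(1.6,124))]),proj(F["scene"],[bw(knob(1.6,124)),bw(knob(1.6,96)),bw(knob(1.5,124)),bw(knob(1.5,96))]))
E
```

```text
clock: 7.25
eef_pos: [536.1, 146.4, 216.5]
tcp_rot: [-3.141, -0.001, 0.148]
contact_force: [-1.0, -0.3, 0.1]
opening: 0.801
grasp_force: 0.0
([-0.0004, 0.0002, 0.1464], [-0.0, -0.001, 0.002])
[[280.53673589 206.83634366]
 [280.48157798 192.65058041]
 [448.06116862 128.50032596]] [[243.04985114 223.64226764]
 [243.83898519 232.08114901]
 [247.14007008 220.26885411]
 [247.8212815  228.7542641 ]]
```

View pics/c1.png

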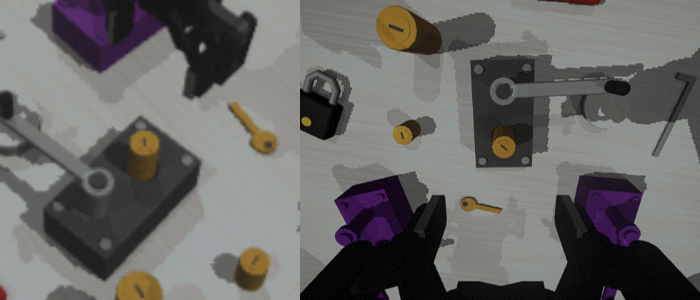

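Scene crop: knob at about (243,225), which matches the prediction for 1.6, so the lever is open. In the wrist view the cylinder face is at about (286,206) against a prediction of (280.5,207). I'll measure the offset by segmentation.

```bash
python3 - <<'E'
from h import *
F=pickle.load(open("f2.pkl","rb"));f=F["wrist"]
h=cv2.cvtColor(f["image"],cv2.COLOR_RGB2HSV)
m=cv2.inRange(h,(10,120,120),(35,255,255));m[:170]=0;m[235:]=0;m[:,:250]=0;m[:,320:]=0
ys,xs=np.nonzero(m);print(xs.min(),xs.max(),ys.min(),ys.max(),np.median(xs),np.median(ys))
t=np.linspace(0,6.28,60)
def box(o,z=85):
    q=proj(f,[bw([o[0]+13*np.cos(a),o[1]+13*np.sin(a),z]) for a in t]);return q.min(0).round(1),q.max(0).round(1)
for o in((0,0),(0,-3),(2,-3)):print(o,box(o),"lower",box(o,45))
for n in("scene","side"):
    g=F[n];q=proj(g,[bw([0,0,85]),bw([0,-3,85])]);c=q[0].round().astype(int)
    m=cv2.inRange(cv2.cvtColor(g["image"],cv2.COLOR_RGB2HSV),(10,120,60),(35,255,255))[c[1]-20:c[1]+40,c[0]-20:c[0]+20]
    ys,xs=np.nonzero(m);q13=[proj(g,[bw([13*np.cos(a),y+13*np.sin(a),z]) for a in t for z in(45,85)]) for y in(0,-3)]
    print(n,xs.min()+c[0]-20,xs.max()+c[0]-20,ys.min()+c[1]-20,ys.max()+c[1]-20,[(k.min(0).round(1),k.max(0).round(1)) for k in q13])
E
```

```text
269 300 191 220 285.0 206.0
(0, 0) (array([263.7, 190.6]), array([297.3, 222.5])) lower (array([265.7, 178.3]), array([295.2, 206.6]))
(0, -3) (array([267.6, 190.6]), array([301.2, 222.5])) lower (array([269.1, 178.3]), array([298.6, 206.6]))
(2, -3) (array([267.6, 188.1]), array([301.3, 220.2])) lower (array([269.1, 176. ]), array([298.7, 204.5]))
scene 300 313 241 263 [(array([299.7, 240.1]), array([314.9, 263. ])), (array([298.6, 239.1]), array([313.6, 262. ]))]
side 258 270 247 256 [(array([257.9, 246.8]), array([272.6, 270.4])), (array([257.9, 245.5]), array([272.5, 269. ]))]
```

```bash
python3 -m crank '[[0,0.002,0.04,0,0,0,0.2],[0,0.002,0.08,0,0,0,0.2],[0,0.002,0.11,0,0,0,0.2],[0,0.002,0.13,0,0,0,0.2],[0,0.002,0.146,0,0,0,0.2]]'; python3 -m crank '[[0,0,0,0,0,0,0.4],[0,0,0,0,0,0,0.5],[0,0,0,0,0,0,0.55],[0,0,0,0,0,0,0.6],[0,0,0,0,0,0,0.65]]' 20
```

```text
clock: 7.9
eef_pos: [535.6, 144.1, 68.7]
tcp_rot: [3.141, 0.001, 0.151]
contact_force: [0.1, 0.1, 0.3]
opening: 0.803
grasp_force: 0.0
clock: 8.4
eef_pos: [536.6, 144.4, 71.1]
tcp_rot: [-3.141, -0.001, 0.149]
contact_force: [-0.7, 0.1, 0.4]
opening: 0.348
grasp_force: 0.0
```

```bash
python3 -m crank '[[0,0,0,0,0,0,0.72],[0,0,0,0,0,0,0.76],[0,0,0,0,0,0,0.8],[0,0,0,0,0,0,0.8],[0,0,0,0,0,0,0.8]]' 20
```

```text
clock: 8.9
eef_pos: [536.7, 144.1, 71.0]
tcp_rot: [3.141, -0.001, 0.149]
contact_force: [0.1, -2.0, 6.8]
opening: 0.302
grasp_force: 19.4
```

```bash
python3 -m crank '[[0,0,0,0,0,0,1],[0,0,0,0,0,0,1],[0,0,0,0,0,0,1],[0,0,-0.003,0,0,0,1],[0,0,-0.008,0,0,0,1]]' 80;python3 -m crank '[[0,0,-0.01,0,0,0,1],[0,0,-0.02,0,0,0,1],[0,0,-0.03,0,0,0,1],[0,0,-0.04,0,0,0,1],[0,0,-0.05,0,0,0,1]]'
```

```text
clock: 9.4
eef_pos: [535.8, 144.1, 78.1]
tcp_rot: [3.141, 0.001, 0.149]
contact_force: [1.0, -0.7, -3.7]
opening: 0.286
grasp_force: 78.6
clock: 9.9
eef_pos: [536.0, 144.3, 129.4]
tcp_rot: [-3.141, -0.0, 0.149]
contact_force: [-0.5, 0.5, -2.8]
opening: 0.281
grasp_force: 78.6
```

```bash
python3 -m crank '[[0,0,-0.04,0,0,0,1],[0,0,-0.08,0,0,0,1],[0,0,-0.12,0,0,0,1],[0,0,-0.16,0,0,0,1],[0,0,-0.2,0,0,0,1]]';python3 -m crank '[[0,0,0,0,0.13,0,1],[0,0,0,0,0.26,0,1],[0,0,0,0,0.39,0,1],[0,0,0,0,0.52,0,1],[0,0,0,0,0.65,0,1]]'; python3 -c "
from h import *
print(delta(bw([0,0,330]),BYAW,np.pi/2),tool()[2]['qpos'].round(2))"
```

```text
clock: 10.4
eef_pos: [535.4, 144.1, 330.6]
tcp_rot: [-3.142, -0.0, 0.149]
contact_force: [0.3, -0.1, -2.3]
opening: 0.28
grasp_force: 78.8
clock: 10.9
eef_pos: [535.3, 144.2, 329.4]
tcp_rot: [-3.14, -0.656, 0.149]
contact_force: [1.1, -1.2, -2.9]
opening: 0.285
grasp_force: 78.8
([0.0009, -0.0018, -0.0001], [-0.001, 0.915, -0.001]) [ 0.32 -0.1   2.13 -0.23  0.47  1.91]
```

Tilting outward runs into the joint-5 limit, so I'll tilt towards the robot instead, in plain reverse.

```bash
python3 -m crank '[[0,0,0,0,-0.13,0,1],[0,0,0,0,-0.26,0,1],[0,0,0,0,-0.39,0,1],[0,0,0,0,-0.52,0,1],[0,0,0,0,-0.65,0,1]]'|grep eef;python3 -m crank '[[0,0,0,0,-0.13,0,1],[0,0,0,0,-0.26,0,1],[0,0,0,0,-0.39,0,1],[0,0,0,0,-0.52,0,1],[0,0,0,0,-0.65,0,1]]'; python3 -c "
from h import *
print(delta(bw([0,0,330]),BYAW,-np.pi/2),tool()[2]['qpos'].round(2))"
```

```text
eef_pos: [535.8, 144.3, 329.8]
clock: 11.9
eef_pos: [536.5, 144.3, 329.3]
tcp_rot: [-3.141, 0.653, 0.149]
contact_force: [-0.5, 0.0, -3.0]
opening: 0.28
grasp_force: 78.9
([-0.0009, -0.0019, -0.0002], [0.0, -0.917, 0.0]) [0.23 0.54 1.31 0.05 1.94 1.66]
```

```bash
python3 -m crank '[[0,0,0,0,-0.12,0,1],[0,0,0,0,-0.24,0,1],[0,0,0,0,-0.36,0,1],[0,0,0,0,-0.48,0,1],[0,0,0,0,-0.6,0,1]]'; python3 -c "
from h import *
print(delta(bw([0,0,330]),BYAW,-np.pi/2),tool()[2]['qpos'].round(2))"
```

```text
clock: 12.4
eef_pos: [536.6, 144.3, 328.6]
tcp_rot: [-3.141, 1.253, 0.149]
contact_force: [0.8, 0.4, -2.9]
opening: 0.285
grasp_force: 79.0
([-0.0016, -0.0019, 0.0003], [0.0, -0.318, 0.0]) [0.22 0.85 1.11 0.1  2.43 1.67]
```

```bash
python3 -m crank '[[0.012,0,0.004,0,-0.08,0,1],[0.024,0,0.008,0,-0.16,0,1],[0.036,0,0.012,0,-0.24,0,1],[0.0475,0,0.0155,0,-0.318,0,1],[0.0475,0,0.0155,0,-0.318,0,1]]'; python3 - <<'E'
from h import *
from rig import cams
print(delta(bw([0,0,280]),BYAW,-np.pi/2),tool()[2]['qpos'].round(2))
F={n:cams.grab_frame(n)["image"][:,:,::-1] for n in("scene","side")}
cv2.imwrite("pics/e1.png",cv2.resize(np.hstack([F["scene"][100:380,170:450],F["side"][100:380,130:410]]),(800,400)))
E
```

```text
clock: 12.9
eef_pos: [535.6, 144.2, 274.7]
tcp_rot: [0.152, 1.567, -2.841]
contact_force: [0.0, 0.3, -4.4]
opening: 0.287
grasp_force: 79.1
([-0.0053, -0.0019, -0.0003], [0.0, 0.004, -0.001]) [0.22 1.03 1.09 0.13 2.58 1.68]
```

View pics/e1.png

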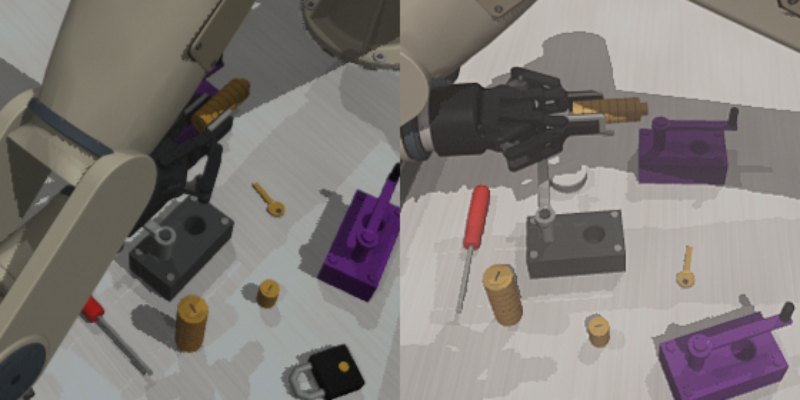

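The pictures show the cylinder held level (scene crop (220,105), side crop (610,108)), the well empty, the lever open and the other things undisturbed. I'll let the arm settle, then hand in.

```bash
python3 -m crank '[[0,0,0,0,0,0,1],[0,0,0,0,0,0,1],[0,0,0,0,0,0,1],[0,0,0,0,0,0,1],[0,0,0,0,0,0,1]]'; python3 -m crank '[[0,0,0,0,0,0,1],[0,0,0,0,0,0,1],[0,0,0,0,0,0,1],[0,0,0,0,0,0,1],[0,0,0,0,0,0,1]]' && python3 -c "
from rig import r,sign_off
print(abs(r.sense()['qvel']).max()); print(sign_off())"
```

```text
clock: 13.5
eef_pos: [536.3, 144.3, 278.7]
tcp_rot: [-3.113, 1.567, 0.178]
contact_force: [-1.1, 0.3, -3.1]
opening: 0.281
grasp_force: 79.1
clock: 14.0
eef_pos: [536.3, 144.3, 278.3]
tcp_rot: [3.137, 1.568, 0.145]
contact_force: [0.2, -0.2, -3.3]
opening: 0.284
grasp_force: 79.1
0.0010874121831675227
the job is handed in; nothing more can be done
None
```

I swung the lever open to its stop, drew the smaller cylinder out of the dark block and handed in at 14.0 s, with the arm still gripping it level about 278 mm above the bench; the closing pictures show the lever open and nothing else moved.

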